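Dock the dive light and drive its pull-out captive screw home

TASK

Put the dive light away in its charging cradle: draw it out of the plywood cubby by its tail, set it down and let it go on the cabinet top, then take it again round its orange middle and lay it fully down in the white cradle with its lens at the blue end. Then pull the red knob of the captive screw straight up against its spring until its thread can engage, and drive it clockwise all the way home so that its steel arm swings down over the light's middle and keeps it in. Leave the snorkels, mask box, shell dish, buckle and sun-cream bottle where they are.

Things in the scene. Friction and masses are not known exactly. Their poses are not given: they have to be found in the camera images.
- light: Dive light lying on its side, 170 mm long (own x, lens at +x), about 0.35 kg; origin at the centre of its underside, z up. It does not roll. Orange middle at x -35 to 35: 40 wide (y), underside 8 and top 56 mm above the origin. At the start its head is in the cubby, its tail sticking out.
- light_lens (a point): Centre of the light's lens, 85 mm along +x from the light's origin, 28 mm above the underside; axes as the light's. The black round head, 56 in diameter, fills the light's x from 35 to 85.
- light_tail (a point): Centre of the light's tail end, 85 mm along -x from the light's origin, 28 mm above the underside; axes as the light's. The tail cap, x -85 to -35, is a black rubber block 46 wide and 56 high. At the start 58 to 82 mm of the light's tail sticks out of the cubby.
- cubby: Fixed birch plywood cubby without a floor, open at its -x side (blue lip). Origin on the cabinet top under its centre; outside x -65 to 65, y -58 to 58; inside 100 wide, 66 high; roof top at 74 mm. The light lies in it nearly along its x, on the cabinet top, and is wholly clear of it when their origins are more than 150 mm apart.
- cradle_seat (a point): Centre of the seat floor of the fixed white cradle, 10 mm above the cabinet top; x runs to the blue lens end, y towards the screw, z up. The light is home with its origin here and its x along this x: play about 4 mm to each side, 5 mm to each end. Between x -44 and 44 the sides are open for fingers.
- cradle_blue_end (a point): Foot of the inner face of the blue end wall, 90 mm along +x from the seat centre, axes as the seat's. Wall 14 high. Blue pocket for the head: side walls at seat x 44 to 90, inner faces at y +-32, 24 high above the floor.
- cradle_grey_end (a point): Foot of the inner face of the grey end wall, 90 mm along -x from the seat centre, axes as the seat's. Wall 36 high. Grey pocket for the tail, too narrow for the head: side walls at seat x -90 to -44, inner faces at y +-27, 36 high above the floor.
- screw_grip (a point): Point on the screw's upright axis, 15 mm below the top of its red knob, a block 40 mm square and 38 high; at rest 103 mm above the cabinet top, 100 mm from the seat centre along seat +y. x, y are square to the knob's flats and turn with it (grip at any quarter turn); at first parallel to the seat's. Fingertips may reach 27 mm below it.
- keeper_tip (a point): Underside of the free end of the screw's steel keeper arm, which rises and turns with the knob: 112 mm long from the axis, 22 wide, 8 thick, its top 30 mm below the screw_grip point. Below it round the axis stands a fixed housing 60 mm in diameter. Axes as screw_grip's.
- screw_pull (a joint): How far the screw is pulled out (up), m: 0 at rest, 0.018 at the stop. The spring needs about 5 N to start and 8 N at 0.012. Below 0.012 the screw is keyed and turns at most about 0.2 rad; pulled to 0.014 or more it can be turned.
- screw_turn (a joint): Turn of the screw, rad: 0 at the start, grows clockwise seen from above, stop at 2.6, drag 0.08 N m. Past 0.45 the thread holds it out if let go, at any angle: the pull it rests at falls evenly from 0.012 at 0.75 to 0.003 at 2.25 and on (home). At 2.5 the arm lies square across the light, 1.5 mm above it. Several grips are fine.
- mask_box: Clear mask box with blue lid, 180 x 100 x 76 mm, loose, to be left alone; origin at the centre of its underside.
- snorkel_yellow: Folded yellow snorkel tube, about 200 x 85 x 27 mm, loose, to be left alone; origin at the centre of its underside.
- snorkel_black: Folded black snorkel tube, about 200 x 85 x 27 mm, loose, to be left alone; origin at the centre of its underside.
- shell_dish: White and blue ceramic shell dish, 130 mm across, 30 high, loose, to be left alone; origin at the centre of its underside.
- fin_buckle: Blue plastic fin buckle, 95 x 45 x 16 mm, loose, to be left alone; origin at the centre of its underside.
- sun_bottle: Yellow sun-cream bottle, 52 mm in diameter, 120 high, loose, to be left alone; origin at the centre of its underside.
Things that resemble listed ones, but are neither listed nor needed, are in the scene too. What is shaped like the light but purple is not meant.

How it is judged:
By the outcome, as a careful person would: the job done as asked, in the order asked, and still so for the second after the job is handed in, with the robot touching nothing.
It also fails if it takes over 67 s, if anything falls off the work surface, if the arm or the gripper's body presses on something with over 40 N, if the wrist force passes 120 N, or if a joint passes its speed limit or range.

ROBOT

A 6-joint arm with a two-finger parallel gripper is mounted at the origin on the work surface. World frame = base frame: x ahead of the robot, y to its left, z up, the work surface at z = 0. Lengths are in m, angles in rad, forces in N, time in s.
With the tool pointing down it reaches from about 0.35 to 0.8 m from the base axis. Payload 7.3 kg.
Tool frame: the origin (TCP) lies between the finger pads; the fingertips stand 25 mm ahead of it and the grasp point (between the pads) lies 6 mm ahead of it (r.tip_extent is the distance from the TCP to the fingertips, in m); z points along the fingers, y is the direction in which the jaws open and shut (so a half turn about z gives the same grasp; the last joint's range is limited). The gripper opens to 85 mm and grips with 20 to 120 N. Pads are 22 mm wide; open, the fingers measure 114 mm over their backs; the gripper's body (76 mm by 85 mm) begins 54 mm behind the grasp point. The pads swing forward as they close: fully open they stand 13 mm farther back than shut.
Start: joints at [1.007, 0.342, 1.524, -0, 1.275, -0.146], TCP at [0.213, 0.48, 0.256] pointing down, gripper open.
Joint ranges: [-2.53, 2.53], [-0.77, 2.02], [0.04, 2.7], [-1, 4.14], [0.28, 2.66], [-3.11, 3.11]. Speed limits (rad/s): [2.57, 2.57, 3.14, 3.14, 3.14, 3.14].

INTERFACE

Orientations are given as a unit quaternion [x, y, z, w].
In Python, from workcell import r, command_gripper, optics gives the robot as it stands. The module is installed in compiled form; this text tells all that it offers. Calls block until the motion is done:
- r.reach(position, orientation): joint-space move of the TCP to a pose.
- r.move_straight(position, orientation=None, speed=0.15, max_force=None): straight line of the TCP; orientation=None keeps the orientation; speed is the mean speed in m/s. With max_force (N) it stops when the force on the tool has changed by that much, and returns True; else False.
- r.movej(angles): joint-space move.
- command_gripper(opening, force=None): finger opening in m; force is the grip in N (None keeps the last); returns when the fingers have stopped.
- r.hold(seconds).
- r.solve_ik(position, orientation): joint angles nearest the present ones, or None.
- r.read_state(): the state.
- optics.get_image(name): name is "side" or "top"; returns (picture, depth): 420x560x3 uint8, red, green, blue; 420x560 float32, m along the optical axis (not along the pixel's ray), 0 where there is no reading.
- optics.camera_model(name): a dict with "K" (3x3 intrinsics, pixels), "R" (3x3) and "t" (3): a world point X has camera coordinates R X + t. Camera axes: x right, y down, z forward; pixel columns grow to the right and rows downward; lengths in m; the calibration is good to about 2 mm. A picture is of the moment at which its call begins. camera_model takes no time and is no camera call.
A pose or a line that the arm cannot do raises r.PlanningError and nothing moves.
- r.finish_job(): hands the job in, once; it reports no verdict.
The state is a dict: "time_s": time; "joint_positions": joint angles; "dq": joint speeds; "tau": joint torques, N m; "eef_pos": TCP position; "eef_rot": TCP orientation; "contact_force": force on the tool from outside, world axes, zero at the start; "torque": the same for the moment, N m; "grip_width": finger opening in m.
Only numpy, scipy, OpenCV 4.12 (cv2) and the standard library are available. Lean on these libraries where they do the work, as an engineer would, in place of code of your own. Each camera call takes 0.05 s, during which the arm holds its last target. There are 200 camera calls.

## Working session

There is one attempt and no reset: what is moved stays moved. The work goes in short steps, each a Python script; the robot and the scene stay as the last script left them, time stands still between calls to the robot, and variables do not carry over. Pictures are saved under pics/ and viewed, about 8 in all and at most 12, crops included, and the job is handed in when it is done.

```bash
mkdir -p pics; cat > h.py <<'E'
import numpy as np, cv2
from workcell import r, command_gripper, optics
from scipy.spatial.transform import Rotation as Rot
def snap(n,f):
    im,d=optics.get_image(n); np.savez(f'pics/{f}.npz',im=im,d=d); cv2.imwrite(f'pics/{f}.png',im[:,:,::-1]); return im,d
def cloud(n,d):
    m=optics.camera_model(n); K,R,t=m['K'],m['R'],m['t']
    v,u=np.mgrid[:d.shape[0],:d.shape[1]]
    P=np.stack([(u-K[0,2])/K[0,0]*d,(v-K[1,2])/K[1,1]*d,d],-1)
    W=(P-t)@R; W[d<=0]=np.nan; return W
def down(yaw):  # tool z down, tool y (jaw) at angle yaw in world
    y=np.array([np.cos(yaw),np.sin(yaw),0]); z=np.array([0,0,-1.]); x=np.cross(y,z)
    return Rot.from_matrix(np.stack([x,y,z],1)).as_quat()
E
python3 - <<'E'
from h import *
for n in('top','side'):
    im,d=snap(n,n+'0'); m=optics.camera_model(n); print(n,m['K'].round(1).tolist(),m['R'].round(3).tolist(),m['t'].round(3)); print((d>0).mean(), -m['R'].T@m['t'])
a=cv2.imread('pics/top0.png')
print(r.read_state()['time_s'],r.tip_extent,r.read_state()['eef_rot'])
E
```

```text
top [[384.4, 0.0, 279.9], [0.0, 384.4, 213.5], [0.0, 0.0, 1.0]] [[0.017, -1.0, -0.001], [-0.998, -0.017, -0.059], [0.059, 0.002, -0.998]] [-0.048  0.551  1.268]
0.9958630952380952 [ 0.47628591 -0.04168118  1.29847921]
side [[481.7, 0.0, 277.9], [0.0, 481.7, 205.5], [0.0, 0.0, 1.0]] [[0.978, -0.209, 0.007], [-0.098, -0.486, -0.869], [0.185, 0.849, -0.495]] [-0.532  0.11   1.178]
0.995922619047619 [ 0.31328002 -1.05808754  0.68288061]
0.1 0.025 [ 2.07416345e-01  9.78252528e-01 -6.28002790e-04 -2.38929744e-04]
```

View pics/top0.png

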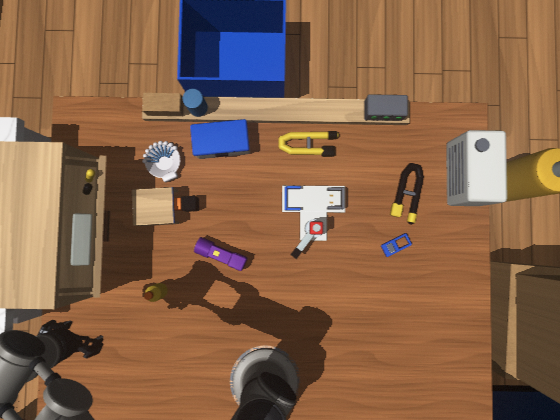

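View pics/side0.png

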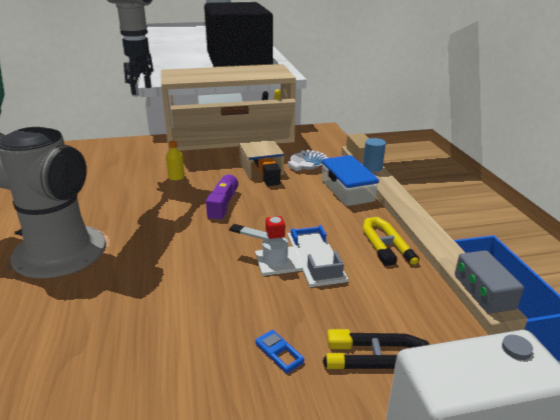

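Top view: the light's black tail is at (187,204), sticking out of the cubby at (153,206), which opens towards world -y. The cradle is at (313,198) with its blue end on the left (+y). The red knob is at (316,228).

Things that could be taken for the light: the black and orange body at (187,204), the purple torch at (220,253), and possibly the black snorkel at (408,190). By the description it is the one at (187,204), which I'll check in a close crop.

```bash
python3 - <<'E'
from h import *
T=np.load('pics/top0.npz');S=np.load('pics/side0.npz')
a=cv2.resize(T['im'][180:235,125:225],(800,440)[:2] and (500,275),interpolation=cv2.INTER_CUBIC)
b=cv2.resize(S['im'][135:195,230:300],(290,275),interpolation=cv2.INTER_CUBIC)
c=cv2.resize(T['im'][175:265,275:355],(267,300),interpolation=cv2.INTER_CUBIC)
e=cv2.resize(S['im'][205:290,220:355],(476,300),interpolation=cv2.INTER_CUBIC)
out=np.zeros((580,795,3),np.uint8); out[:275,:500]=a; out[:275,502:792]=b; out[277:577,:267]=c; out[277:577,270:746]=e
cv2.imwrite('pics/crop0.png',out[:,:,::-1])
W={'top':cloud('top',T['d']),'side':cloud('side',S['d'])}
def rep(n,name,mask,zr):
    P=W[n]; m=mask&(P[...,2]>zr[0])&(P[...,2]<zr[1]); Q=P[m]
    if len(Q)<4: print(n,name,len(Q));return
    rc=cv2.minAreaRect((Q[:,:2]*1000).astype(np.float32))
    print(n,name,len(Q),'mean',Q.mean(0).round(4),'rect',np.round(rc[0],1),np.round(rc[1],1),round(rc[2],1),'z',np.percentile(Q[:,2],[5,50,95]).round(3))
for n,I in(('top',T),('side',S)):
    im=I['im']; h=cv2.cvtColor(im,cv2.COLOR_RGB2HSV).astype(int); H,s,v=h[...,0],h[...,1],h[...,2]; P=W[n]
    box=lambda x0,x1,y0,y1:(P[...,0]>x0)&(P[...,0]<x1)&(P[...,1]>y0)&(P[...,1]<y1)
    t=box(.3,.7,.1,.6)
    rep(n,'roof',t&(H>8)&(H<25),(.066,.09))
    rep(n,'tail',box(.35,.65,.15,.35)&(v<70),(.02,.08))
    rep(n,'orange',box(.35,.65,.15,.40)&(s>200)&(v>150)&(H<14),(.03,.08))
    c=box(.3,.65,-.3,.05)
    rep(n,'red',c&((H<6)|(H>172))&(s>150),(.05,.16))
    rep(n,'white',c&(s<50)&(v>150),(.005,.016))
    rep(n,'blue',c&(H>100)&(H<130)&(s>120),(.015,.05))
    rep(n,'grey',c&(s<60)&(v<170),(.035,.055))
    rep(n,'arm',c&(s<90),(.055,.085))
    rep(n,'table',c&(H<20)&(s>100),(-.02,.02))
E
```

```text
top roof 1613 mean [0.5534 0.3803 0.0748] rect [497.7 449.9] [297.3 395. ] 89.9 z [0.07  0.075 0.079]
top tail 302 mean [0.5655 0.2535 0.0501] rect [521.4 250. ] [246.   95.7] 27.7 z [0.026 0.054 0.059]
top orange 0
top red 95 mean [ 0.5044 -0.1506  0.1172] rect [ 504.9 -151.3] [34.  37.7] 0.8 z [0.113 0.117 0.122]
top white 1495 mean [ 0.5858 -0.1465  0.0099] rect [ 556.6 -151.2] [182.3 209.8] 1.0 z [0.006 0.01  0.014]
top blue 103 mean [ 0.6045 -0.0714  0.029 ] rect [604.8 -80.1] [77.3 49.5] 1.0 z [0.021 0.03  0.037]
top grey 144 mean [ 0.5995 -0.223   0.0449] rect [ 559.9 -192.9] [ 77.9 184.6] 59.8 z [0.039 0.045 0.051]
top arm 249 mean [ 0.4647 -0.1178  0.0693] rect [ 470.9 -126.3] [ 54.5 139.9] 56.5 z [0.056 0.072 0.076]
top table 8144 mean [ 4.440e-01 -1.169e-01 -2.000e-04] rect [ 475. -125.] [349.9 350. ] 0.0 z [-0.005 -0.     0.004]
side roof 1160 mean [0.5281 0.4497 0.0761] rect [498.9 420.1] [244.2 399.2] 89.3 z [0.068 0.075 0.088]
side tail 274 mean [0.5733 0.246  0.0437] rect [541.1 237.4] [249.1 102.4] 59.9 z [0.022 0.046 0.057]
side orange 0
side red 301 mean [ 0.5011 -0.1678  0.1053] rect [ 502.  -155.6] [38.5 40.9] 1.5 z [0.086 0.107 0.118]
side white 1354 mean [ 0.5798 -0.1463  0.01  ] rect [ 555.1 -152.5] [184.8 212.2] 0.4 z [0.008 0.01  0.012]
side blue 218 mean [ 0.6041 -0.0775  0.0255] rect [601.6 -81.9] [57.1 79.7] 89.5 z [0.016 0.024 0.035]
side grey 480 mean [ 0.563  -0.2125  0.0438] rect [ 589.9 -182.5] [186.1 161.7] 28.3 z [0.036 0.044 0.053]
side arm 538 mean [ 0.4754 -0.1409  0.0668] rect [ 465.3 -136.1] [ 54.8 141.6] 61.4 z [0.056 0.07  0.074]
side table 8616 mean [ 4.267e-01 -1.612e-01  1.000e-04] rect [ 475. -125.] [349.9 349.9] 0.0 z [-0.002  0.     0.002]
```

View pics/crop0.png

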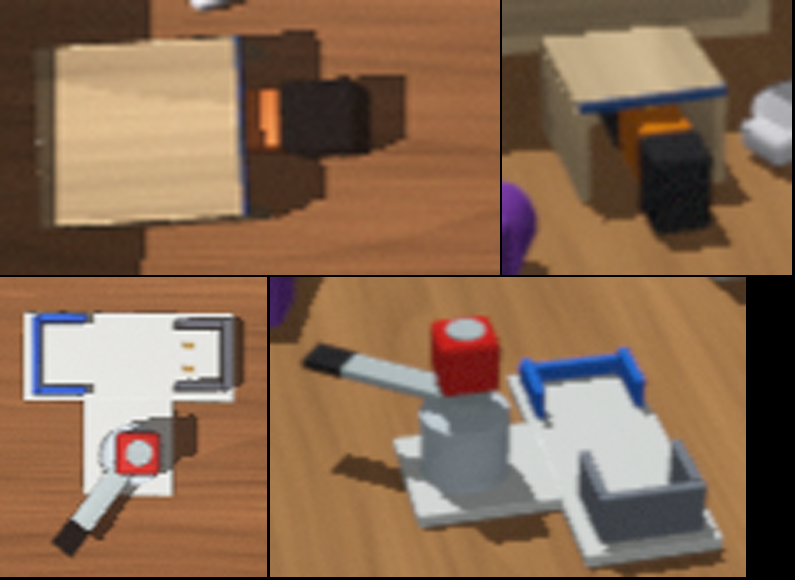

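The crops confirm the choice: orange middle and black tail in the cubby, seat blue end towards +y, keeper arm pointing back towards the robot. I'll take one tighter measurement and then move.

```bash
python3 - <<'E'
from h import *
for n in('top','side'):
    I=np.load(f'pics/{n}0.npz'); W=cloud(n,I['d']); im=I['im']; h=cv2.cvtColor(im,cv2.COLOR_RGB2HSV).astype(int);H,s,v=h[...,0],h[...,1],h[...,2]
    def rep(name,b,z,mask=True):
        m=mask&(W[...,0]>b[0])&(W[...,0]<b[1])&(W[...,1]>b[2])&(W[...,1]<b[3])&(W[...,2]>z[0])&(W[...,2]<z[1])
        Q=W[m]; rc=cv2.minAreaRect((Q[:,:2]*1000).astype(np.float32)); 
        print(n,name,len(Q),'rect',np.round(rc[0],1),np.round(rc[1],1),round(rc[2],2),'ylim',np.percentile(Q[:,1],[1,99]).round(4),'xlim',np.percentile(Q[:,0],[1,99]).round(4))
        return Q
    rep('roof',(.5,.68,.27,.45),(.069,.082),(H>8)&(H<28)&(s>30))
    Q=rep('light out',(.5,.66,.19,.29),(.045,.064))
    for y0 in np.arange(.20,.29,.01):
        q=Q[(Q[:,1]>=y0)&(Q[:,1]<y0+.01)]
        if len(q)>3: print('   y',round(y0,3),len(q),q[:,0].min().round(4),q[:,0].max().round(4))
    Q=rep('plate',(.55,.66,-.28,-.02),(.005,.016),(s<60)&(v>120))
    rep('blue',(.55,.66,-.12,-.02),(.02,.045),(H>95)&(H<130)&(s>120))
    rep('greywall',(.55,.66,-.28,-.18),(.038,.055))
    rep('red',(.45,.54,-.2,-.1),(.08,.13),((H<6)|(H>172))&(s>150))
    rep('knobtop',(.45,.54,-.2,-.1),(.113,.13))
E
```

```text
top roof 1439 rect [566.5 369.4] [116.2 131.6] 4.49 ylim [0.305  0.4339] xlim [0.5079 0.6242]
top light out 241 rect [579.1 262. ] [46.5 54.3] 2.58 ylim [0.2358 0.2887] xlim [0.5561 0.6021]
   y 0.23 22 0.5595 0.5989
   y 0.24 44 0.5595 0.6023
   y 0.25 46 0.5562 0.6024
   y 0.26 46 0.5561 0.6021
   y 0.27 46 0.5559 0.6018
   y 0.28 37 0.5589 0.5982
top plate 1268 rect [ 600.  -150.5] [ 95.5 209.8] 0.95 ylim [-0.2473 -0.0455] xlim [0.5527 0.6482]
top blue 100 rect [604.8 -80.1] [77.3 49.5] 1.01 ylim [-0.1053 -0.0549] xlim [0.5661 0.6435]
top greywall 135 rect [ 606.  -219.5] [70.  52.7] 0.33 ylim [-0.2453 -0.1934] xlim [0.571  0.6405]
top red 95 rect [ 504.9 -151.3] [34.  37.7] 0.77 ylim [-0.17   -0.1325] xlim [0.4877 0.5219]
top knobtop 150 rect [ 506.4 -151.1] [37.  37.5] 0.77 ylim [-0.1699 -0.1324] xlim [0.4877 0.5248]
side roof 555 rect [563.5 369. ] [117.4 132.1] 4.73 ylim [0.3045 0.4309] xlim [0.5045 0.6211]
side light out 167 rect [576.3 259.9] [48.1 60. ] 0.04 ylim [0.23   0.2895] xlim [0.5535 0.5998]
   y 0.23 46 0.5542 0.5979
   y 0.24 31 0.554 0.5995
   y 0.25 23 0.5523 0.598
   y 0.26 27 0.5531 0.6004
   y 0.27 15 0.5551 0.6004
   y 0.28 23 0.5545 0.5949
side plate 1260 rect [ 598.6 -153.4] [ 97.7 214.6] 0.43 ylim [-0.2585 -0.0618] xlim [0.5511 0.6461]
side blue 168 rect [601.6 -81.9] [57.1 79.7] 89.49 ylim [-0.1096 -0.0546] xlim [0.5621 0.6408]
side greywall 260 rect [ 603.9 -224.9] [72.6 57.1] 2.24 ylim [-0.2521 -0.1977] xlim [0.5682 0.6382]
side red 301 rect [ 502.  -155.6] [38.5 40.9] 1.51 ylim [-0.1757 -0.1376] xlim [0.4831 0.5213]
side knobtop 172 rect [ 501.9 -153.3] [38.5 44.1] 1.86 ylim [-0.1748 -0.1351] xlim [0.484  0.5209]
```

```bash
python3 - <<'E'
from h import *
q=down(0)
x,y=.577,.255
r.reach([x,y,.16],q)
st=r.read_state(); print(st['time_s'],st['joint_positions'])
print(r.move_straight([x,y,.041],speed=.12,max_force=15))
command_gripper(.0,force=60); st=r.read_state(); print(st['time_s'],st['eef_pos'],st['grip_width'],st['contact_force'])
print(r.move_straight([x,y-.145,.0415],speed=.12,max_force=25))
st=r.read_state(); print(st['time_s'],st['eef_pos'],st['grip_width'],st['contact_force'])
snap('top','top1'); im,d=snap('side','side1')
out=np.hstack([np.load('pics/top1.npz')['im'][150:290,120:400],im[90:300,180:460][:140]])
cv2.imwrite('pics/v1.png',cv2.resize(out,None,fx=1.4,fy=1.4)[:,:,::-1])
E
```

```text
1.7083 [2.96553503e-01 6.15945391e-01 1.34423415e+00 3.42156982e-04
 1.18092723e+00 2.94549110e-01]
False
3.3 [0.57768548 0.25515865 0.04196818] 0.04550867596612173 [ 1.33760986 -0.07463529  6.16033885]
False
4.6583 [0.57735365 0.10954483 0.04193573] 0.046018969755174194 [-0.04990445 -0.07446279  5.75265466]
```

View pics/v1.png

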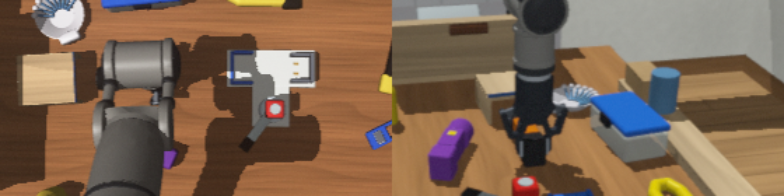

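The light is out of the cubby and held by its tail (width 46 mm). Next: release, rise, and measure it.

```bash
python3 - <<'E'
from h import *
x,y,z=r.read_state()['eef_pos']
r.hold(.2); command_gripper(.07); r.move_straight([x,y,.15],speed=.2); 
r.reach([.42,-.02,.25],down(0)); st=r.read_state(); print(st['time_s'])
for n in('top','side'):
    im,d=snap(n,n+'2'); W=cloud(n,d); h=cv2.cvtColor(im,cv2.COLOR_RGB2HSV).astype(int);H,s,v=h[...,0],h[...,1],h[...,2]
    def rep(name,b,z,mask=True):
        m=mask&(W[...,0]>b[0])&(W[...,0]<b[1])&(W[...,1]>b[2])&(W[...,1]<b[3])&(W[...,2]>z[0])&(W[...,2]<z[1])
        Q=W[m]
        if len(Q)<4: print(n,name,len(Q)); return
        rc=cv2.minAreaRect((Q[:,:2]*1000).astype(np.float32)); 
        print(n,name,len(Q),'rect',np.round(rc[0],1),np.round(rc[1],1),round(rc[2],2),'ylim',np.percentile(Q[:,1],[1,99]).round(4),'xlim',np.percentile(Q[:,0],[1,99]).round(4),np.median(Q[:,2]).round(4))
    B=(.52,.64,.05,.29)
    rep('light',B,(.03,.066)); rep('orange',B,(.03,.066),(H<16)&(s>200)&(v>120)); rep('tailtop',(.52,.64,.05,.14),(.045,.066),v<80)
a=np.hstack([np.load('pics/top2.npz')['im'][150:290,120:400],np.load('pics/side2.npz')['im'][120:260,180:460]])
cv2.imwrite('pics/v2.png',cv2.resize(a,None,fx=1.4,fy=1.4)[:,:,::-1])
E
```

```text
6.925
top light 768 rect [573.1 176.3] [ 53.  171.5] 2.06 ylim [0.0913 0.2594] xlim [0.545  0.5976] 0.0549
top orange 0
top tailtop 212 rect [574.9 115.1] [45.8 49. ] 0.78 ylim [0.0906 0.1364] xlim [0.5526 0.5979] 0.0558
side light 586 rect [569.3 171.8] [ 51.7 178.1] 1.62 ylim [0.0853 0.2557] xlim [0.5433 0.5947] 0.0539
side orange 24 rect [571.  172.3] [38.6 67.2] 0.49 ylim [0.1392 0.2049] xlim [0.5516 0.5903] 0.0534
side tailtop 174 rect [572.3 110.5] [45.  52.1] 2.28 ylim [0.0852 0.1316] xlim [0.5503 0.5946] 0.0547
```

View pics/v2.png

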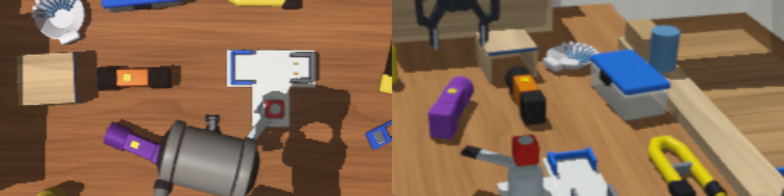

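The light lies free on the cabinet top, lens towards +y, origin about (0.573, 0.174) and yaw about 1.8°. Next I regrip it round the orange middle and place it.

```bash
python3 - <<'E'
from h import *
q=down(.031)
r.reach([.572,.174,.14],q)
command_gripper(.075)
print(r.move_straight([.572,.174,.041],speed=.12,max_force=15))
command_gripper(0,force=60); st=r.read_state(); print(st['time_s'],st['eef_pos'],st['grip_width'],st['contact_force'])
x,y,z=st['eef_pos']
r.move_straight([x,y,.14],speed=.15)
q2=down(.0155)
sx,sy=.604,y-.326
r.move_straight([sx,sy,.14],q2,speed=.2)
st=r.read_state(); print(st['time_s'],st['eef_pos'],st['grip_width'],st['contact_force'])
r.move_straight([sx,sy,.085],speed=.15)
im,d=snap('side','side3'); snap('top','top3')
cv2.imwrite('pics/v3.png',cv2.resize(im[150:300,200:380],None,fx=3,fy=3,interpolation=cv2.INTER_CUBIC)[:,:,::-1])
E
```

```text
False
9.6833 [0.5729018  0.17415648 0.04206094] 0.03945608421783466 [0.1448132  0.86487072 5.74769989]
12.275 [ 0.60399612 -0.15078749  0.13998273] 0.03927608508835891 [ 1.42127433  0.35179245 -4.31023586]
```

View pics/v3.png

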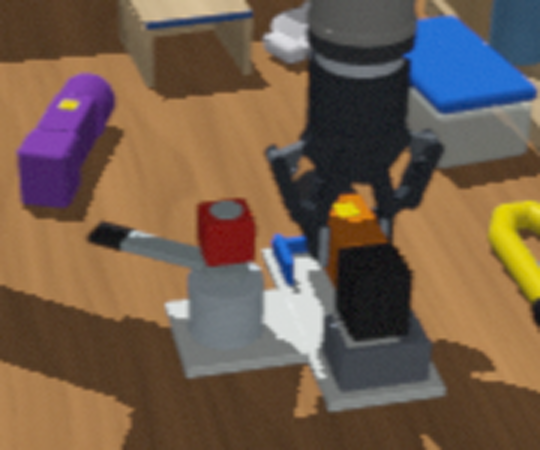

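The light hangs just over the grey pocket and lines up with it. Lowering with a force stop.

```bash
python3 - <<'E'
from h import *
x,y,z=r.read_state()['eef_pos']; print(x,y,z)
print(r.move_straight([.604,-.152,.0505],speed=.06,max_force=12))
st=r.read_state(); print(st['time_s'],st['eef_pos'],st['grip_width'],st['contact_force'])
im,d=snap('side','side4'); t,dt=snap('top','top4')
for n,D in(('side',d),):
    W=cloud(n,D)
    for nm,b in(('tail',(.575,.635,-.232,-.18)),('head',(.57,.64,-.105,-.07)),('greywall',(.56,.65,-.255,-.246))):
        m=(W[...,0]>b[0])&(W[...,0]<b[1])&(W[...,1]>b[2])&(W[...,1]<b[3])&(W[...,2]>.035)
        Q=W[m]; print(nm,len(Q),Q[:,2].max().round(4) if len(Q) else '',np.percentile(Q,[5,95],axis=0).round(4).tolist() if len(Q) else '')
cv2.imwrite('pics/v4.png',cv2.resize(im[150:300,200:380],None,fx=3,fy=3,interpolation=cv2.INTER_CUBIC)[:,:,::-1])
E
```

```text
0.6049281843635357 -0.1519780380835534 0.08643798288583679
True
13.4333 [ 0.60332161 -0.1517982   0.05187374] 0.039798967948342645 [-1.2390691   0.39444795  4.38939777]
tail 2504 0.3874 [[0.5776, -0.2235, 0.0644], [0.6216, -0.1816, 0.3768]]
head 207 0.3889 [[0.5718, -0.1036, 0.0543], [0.6191, -0.0767, 0.3856]]
greywall 153 0.0483 [[0.5717, -0.2511, 0.0358], [0.6344, -0.2469, 0.0474]]
```

View pics/v4.png

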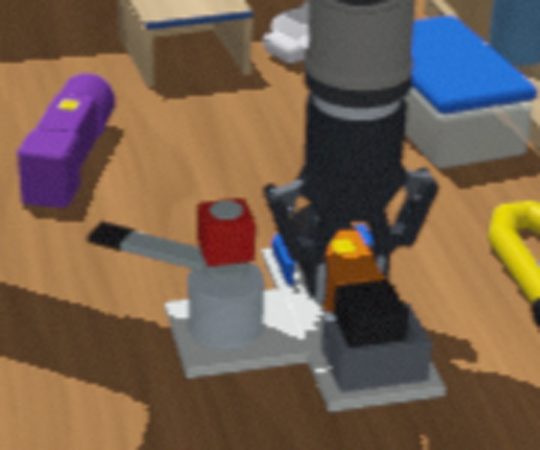

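Seated: z is 10 mm above the grasp height on the table. Release, then centre on the knob with gentle grips in both directions.

```bash
python3 - <<'E'
from h import *
r.hold(.2); command_gripper(.062); x,y,z=r.read_state()['eef_pos']
r.move_straight([x,y,.2],speed=.2)
c=np.array([.504,-.153])
r.reach([*c,.18],down(.0155)); print('t',r.read_state()['time_s'])
snap('side','side5')
command_gripper(.07); print(r.move_straight([*c,.109],speed=.12,max_force=10))
def go(tag):
    command_gripper(0,force=20); s=r.read_state(); print(tag,round(s['time_s'],2),s['eef_pos'].round(4),round(s['grip_width'],4),s['contact_force'].round(1),s['torque'].round(2))
go('x'); command_gripper(.07); s=r.read_state(); print('free',s['eef_pos'].round(4),s['contact_force'].round(1))
r.move_straight([*c,.15],speed=.2); r.reach([*c,.15],down(.0155+np.pi/2)); print(r.read_state()['joint_positions'][5])
r.move_straight([*c,.109],speed=.12,max_force=10); go('y')
E
```

```text
t 15.4583
False
x 16.87 [ 0.5053 -0.1533  0.1101] 0.0397 [3.8 2.1 5.2] [ 0.07 -0.46 -0.11]
free [ 0.5036 -0.1529  0.1087] [-0.5  0.2  0.9]
-2.025681981655203
y 19.88 [ 0.5045 -0.1529  0.1099] 0.0397 [-0.6  1.8  5.6] [ 0.37  0.09 -0.12]
```

```bash
python3 - <<'E'
from h import *
command_gripper(.048); c=[.5056,-.153]; y0=.0155+np.pi/2
r.move_straight([*c,.109],down(y0),speed=.05)
command_gripper(0,force=90)
def p(tag): s=r.read_state(); print(tag,round(s['time_s'],2),s['eef_pos'].round(4),round(s['grip_width'],4),s['contact_force'].round(1),s['torque'].round(2),round(s['joint_positions'][5],3)); return s
s=p('grip'); z0=s['eef_pos'][2]
r.move_straight([*c,z0+.0165],down(y0),speed=.03); p('up')
for a in(.25,.5,.75):
    r.reach([*c,z0+.0165],down(y0-a)); p(a)
im,d=snap('side','side6')
cv2.imwrite('pics/v6.png',cv2.resize(im[150:300,200:380],None,fx=3,fy=3,interpolation=cv2.INTER_CUBIC)[:,:,::-1])
E
```

```text
grip 20.62 [ 0.5056 -0.1528  0.1092] 0.0388 [-0.6  1.9  2.9] [ 0.19  0.1  -0.19] -2.025
up 21.32 [ 0.5054 -0.1528  0.1255] 0.0387 [ 2.7  0.3 -8.7] [ 0.13 -0.48 -0.13] -2.025
0.25 21.68 [ 0.5054 -0.1527  0.1254] 0.0391 [ 2.5  1.8 -9.8] [ 0.38 -0.52 -0.05] -1.779
0.5 22.02 [ 0.5055 -0.1527  0.1255] 0.0389 [ 2.1  2.8 -9.8] [ 0.64 -0.5  -0.09] -1.531
0.75 22.38 [ 0.5055 -0.1526  0.1256] 0.039 [ 2.5  4.9 -9.9] [ 0.86 -0.59 -0.08] -1.283
```

View pics/v6.png

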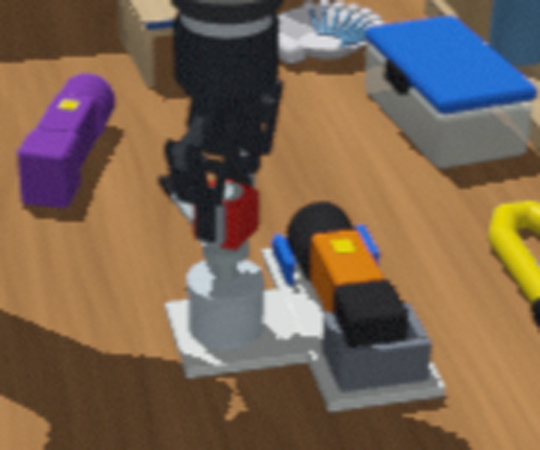

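The knob is up and turned (arm swung round about 0.75 rad), and the light is seated with its lens at the blue end. Carry on clockwise, following the thread down.

```bash
python3 - <<'E'
from h import *
c=[.5056,-.153]; y0=.0155+np.pi/2; z0=.1092
def p(tag): s=r.read_state(); print(tag,round(s['time_s'],2),s['eef_pos'].round(4),round(s['grip_width'],4),s['contact_force'].round(1),s['torque'].round(2),round(s['joint_positions'][5],3)); return s
for a in(1.0,1.25,1.5,1.75,2.0,2.2,2.35,2.45,2.52,2.57,2.6):
    pull=np.interp(a,[.75,2.25],[.012,.003])+.0015
    r.reach([*c,z0+pull],down(y0-a)); s=p(a)
    if s['torque'][2]>.7 or np.linalg.norm(s['contact_force'])>35: print('stop');break
im,d=snap('side','side7'); snap('top','top7')
cv2.imwrite('pics/v7.png',cv2.resize(im[150:300,200:380],None,fx=3,fy=3,interpolation=cv2.INTER_CUBIC)[:,:,::-1])
E
```

```text
1.0 22.77 [ 0.5056 -0.1526  0.1212] 0.0392 [ 2.5  4.5 -7.7] [ 0.96 -0.57 -0.05] -1.033
1.25 23.12 [ 0.5057 -0.1525  0.1198] 0.0389 [ 2.8  6.3 -9. ] [ 0.98 -0.54 -0.07] -0.783
1.5 23.48 [ 0.5057 -0.1526  0.1184] 0.0389 [ 3.2  5.7 -7.7] [ 1.03 -0.52 -0.09] -0.533
1.75 23.82 [ 0.5058 -0.1526  0.117 ] 0.0393 [ 3.4  5.4 -7.7] [ 1.03 -0.53 -0.13] -0.283
2.0 24.18 [ 0.5058 -0.1525  0.1155] 0.0388 [ 2.6  5.7 -7.4] [ 1.07 -0.51 -0.08] -0.033
2.2 24.48 [ 0.5059 -0.1525  0.1144] 0.0387 [ 4.1  6.4 -6. ] [ 1.14 -0.45 -0.11] 0.167
2.35 24.75 [ 0.506  -0.1526  0.1141] 0.0388 [ 3.2  6.  -5.5] [ 1.14 -0.53 -0.14] 0.317
2.45 25.0 [ 0.506  -0.1525  0.1141] 0.0389 [ 4.   5.3 -6.4] [ 1.19 -0.47 -0.04] 0.417
2.52 25.25 [ 0.506  -0.1526  0.1142] 0.0387 [ 3.   5.3 -7. ] [ 1.22 -0.48 -0.09] 0.487
2.57 25.5 [ 0.506  -0.1526  0.1141] 0.0387 [ 3.   5.1 -6.3] [ 1.19 -0.58 -0.11] 0.537
2.6 25.75 [ 0.506  -0.1526  0.1141] 0.039 [ 2.9  5.7 -6. ] [ 1.24 -0.54 -0.09] 0.567
```

View pics/v7.png

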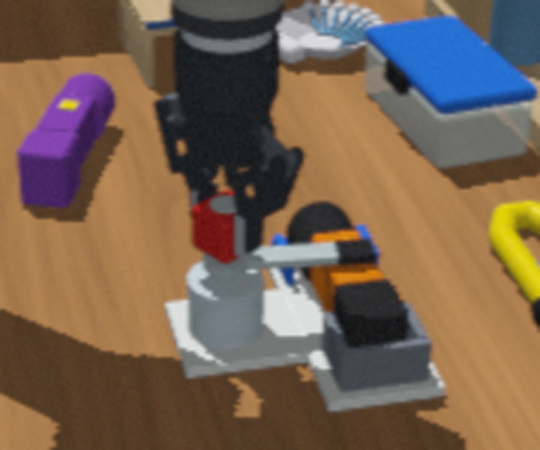

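The arm lies over the orange middle, but I felt no end stop. I'll turn a bit further until the torque rises.

```bash
python3 - <<'E'
from h import *
c=[.5056,-.153]; y0=.0155+np.pi/2; z0=.1092
for a in(2.63,2.66,2.69,2.72,2.75):
    r.reach([*c,z0+.0035],down(y0-a)); r.hold(.1); s=r.read_state(); print(a,round(s['time_s'],2),s['eef_pos'].round(4),s['contact_force'].round(1),s['torque'].round(2),round(s['joint_positions'][5],3))
    if abs(s['torque'][2])>.35: break
r.hold(.2); command_gripper(.06); s=r.read_state(); r.move_straight([*s['eef_pos'][:2],.22],speed=.2)
r.reach([.38,.12,.3],down(0)); print(r.read_state()['time_s'])
T,dt=snap('top','top8'); S,ds=snap('side','side8')
for n,D in(('top',dt),('side',ds)):
    W=cloud(n,D); x,y,z=W[...,0],W[...,1],W[...,2]
    Q=W[(abs(y+.15)<.05)&(x>.53)&(x<.64)&(z>.07)&(z<.09)]
    rc=cv2.minAreaRect((Q[:,:2]*1000).astype(np.float32)); print(n,'arm',len(Q),np.round(rc[0],1),np.round(rc[1],1),rc[2],np.median(Q[:,2]), np.polyfit(Q[:,0],Q[:,1],1))
    Q=W[(abs(y+.153)<.04)&(abs(x-.505)<.035)&(z>.105)&(z<.14)]; print('knob top',np.median(Q[:,2]))
    Q=W[(y>-.25)&(y<-.17)&(abs(x-.603)<.02)&(z>.05)&(z<.08)]; print('tail z',np.median(Q[:,2]),Q[:,1].min()); Q=W[(y>-.12)&(y<-.05)&(abs(x-.603)<.01)&(z>.05)&(z<.08)]; print('head z',np.percentile(Q[:,2],90),Q[:,1].max())
a=np.hstack([cv2.resize(T[130:270,130:400],(520,270)),cv2.resize(S[180:300,230:350],(270,270))]); cv2.imwrite('pics/v8.png',a[:,:,::-1])
E
```

```text
2.63 26.2 [ 0.506  -0.1525  0.1132] [ 3.7  5.4 -5.6] [ 1.28 -0.55  1.15] 0.595
28.6167
top arm 202 [ 583.9 -143.9] [76.8 92.7] 62.97194290161133 0.0747532939613018 [-0.05986983 -0.12153285]
knob top 0.1203333339030251
tail z 0.06568575287499526 -0.2440890946170233
head z 0.06776726298993682 -0.06460634262871336
side arm 267 [ 574.1 -161.4] [29.3 88.1] 87.4295425415039 0.07464913251594552 [-0.07616837 -0.1185768 ]
knob top 0.1187153348021965
tail z 0.0655491262472057 -0.2406154814413205
head z 0.066659053771884 -0.06608219630233662
```

View pics/v8.png

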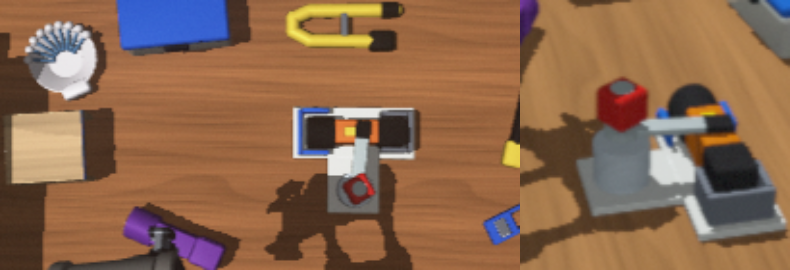

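```bash
python3 -c "
from h import *
r.finish_job(); print(r.read_state()['time_s'])"
```

```text
the job is handed in; nothing more can be done
the job is handed in; nothing more can be done
```

The dive light is in its charging cradle with its lens at the blue end, and the keeper arm is screwed down over its middle. I handed the job in at about 28.6 s on the robot's clock.

I drew the light out of the cubby by its tail and let it go on the cabinet top. Then I took it by its orange middle and laid it in the cradle. I pulled the knob up about 16 mm and turned it clockwise in one grip until the end stop at about 2.6 rad. There the torque jumped to 1.15 N m.

**Last checks, all from the final images:**
- **Light:** its top measured 66–67 mm above the cabinet top at both tail and head, against 66 mm expected when fully down.
- **Keeper arm:** it lies over the orange middle, its top at about 75 mm against 76 mm expected. It is turned about 0.07 rad past square, which fits the end stop.
- **Robot:** it is clear and touching nothing.
- **Other items:** the yellow snorkel, mask box and shell dish looked unmoved. I did not measure them, nor check the black snorkel, buckle and bottle separately. The arm never went near those three.

**Disagreements:** the two cameras differed by 2–5 mm. The light also read about 3 mm off sideways after I let it go on the cabinet top. Gripping it again and centring on the knob by feel took care of both, and no check failed.

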